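# Complete the lacquerware carton and show its sample panel to the inspection lamp

### The arm

A 6-joint arm with a two-finger parallel gripper is mounted at the origin on the work surface. World frame = base frame: x ahead of the robot, y to its left, z up, the work surface at z = 0. Lengths are in m, angles in degrees, forces in N, time in s.
With the tool pointing down it reaches from about 0.35 to 0.875 m from the base axis. Payload 4.2 kg.
Tool frame: the origin (TCP) lies on the centre line of the jaws, within the pads' length; the fingertips stand 25 mm ahead of it and the grasp point (between the pads) lies 6 mm ahead of it (finger_overhang is the distance from the TCP to the fingertips, in m); z points along the fingers, y is the line along which they close (so a half turn about z gives the same grasp; the last joint's range is limited). The gripper opens to 87 mm and grips with 3 to 60 N. Pads are 19 mm wide; open, the fingers measure 117 mm over their backs; the gripper's body (75 mm by 190 mm) begins 51 mm behind the grasp point.
Start: joints at [-62.418, 22.042, 0.453, 0, -68.411, -14.817], TCP at [0.138, -0.61, 0.248] pointing down, gripper open.
Joint ranges: [-179.83, 179.83], [-69.29, 118.12], [-61.27, 80.66], [-181.25, 117.63], [-171.15, -9.14], [-177.46, 177.46]. Speed limits (degrees/s): [159.86, 159.86, 180, 180, 180, 180].

### API

Orientations are given as a 3x3 rotation matrix whose columns are the frame's x, y, z axes.
In Python, from station import sense, capture, finish_job, spot_in, tip_of, finger_overhang gives the robot as it stands. The module is installed in compiled form; this text tells all that it offers.
- The arm moves only by the tool servo_tool, never from a script. Its arguments are lists of equal length, an entry for each row: "slide": the shift along the tool's x, y, z in m, a list of three; "spin": the turn about the tool's z in degrees; "grip": the closure, from 0 (fully open) to 1 (shut). A call has exactly 5 rows; each row is the pose to reach, as a shift and turn from the pose commanded when the call began, along the tool's axes at that moment; what a row does not reach only later rows make up. A row lasts 1/12 s, in which the tool goes at most 41.7 mm and 7.16 degrees, less where a joint would pass 70% of its speed; a pose out of reach is approached as far as the arm can. A call with a gripper value outside its range is refused whole. The fingers move at their own pace and stop on an object; the grip force is fixed at half the most. Time passes only in rows, so rows that repeat a pose let the fingers close, or fill a call up. It gives the time, the measured TCP pose, the force, the opening and the grip force at its end, in the units of the state.
- sense(): the state, without advancing time (a new reading comes with each control period).
- capture(name): name is "scene" or "top"; returns a dict with "pixels" (400x640x3 uint8, blue, green, red), "depth" (400x640 float32, m along the optical axis (not along the pixel's ray), 0 where there is no reading), "fx", "fy", "cx", "cy" (pixels), "k1" (the pictures are not rectified: a ray, as slopes to the right and down, at radius r is drawn at 1 + k1 r^2 times it, then the intrinsics apply), "R" (3x3) and "t" (3): a world point X has camera coordinates R X + t. Camera axes: x right, y down, z forward; pixel columns grow to the right and rows downward; lengths in m; the calibration is good to about 2 mm. A picture is of the moment at which its call begins.
- finish_job(): hands the job in; it is judged then, once.
Trained networks look in the newest picture that a camera, given by its name, has taken for a name from the list of things; names that differ only in an ending like _2 or _b are one class to them, and where a whole thing is asked for, a point or a joint stands for the part that bears it (a point fixed in the world has none). Each returns a list of dicts, best first, with "conf" (0 to 1); they miss things now and then, are a little off and sometimes report something else, mostly with a low value. They report only what shows in the picture. A call takes as long as a camera call. They do not tell look-alikes from the thing itself.
- spot_in(thing, camera): "point" ([x, y, z] in m, in world coordinates, good to about 4 mm: the middle of the surface that is visible of it).
- tip_of(thing, camera): "point" ([x, y, z] in m, in world coordinates, good to about 4 mm: a listed point, or the origin of a listed thing).
The state is a dict: "time_s": time; "joints": joint angles; "joint_velocities": joint speeds; "effort": joint torques, N m; "tcp_pos": TCP position; "ee_rot": TCP orientation; "wrist_force": force on the tool from outside, world axes, zero at the start; "moment": the same for the moment, N m; "gripper_width": opening from 0.0 (shut) to 1.0 (fully open); "gripper_force": force on a finger pad.
Only numpy, scipy, OpenCV 4.12 (cv2) and the standard library are available. Lean on these libraries where they do the work, as an engineer would, in place of code of your own. Each camera call takes 0.05 s, during which the arm holds its last target. There are 200 camera calls.

### The job

Complete this batch of lacquerware: pick up the tall round jar standing beside the carton and set it down gently, upright, on the cork pad in the one free place of the carton's row, and let it go. Then take the sample panel out of the carton and hold it up at the focus point of the ring lamp (on the lens axis, 15 cm in front of the lens), right way up, its brass-disc side facing the lens squarely (leaned back to match the lamp's tilt) and its bottom edge level; finish while still holding it there, steady in the air. Leave the lamp and all the other pieces as they stand.

Things in the scene. Friction and masses are not known exactly. Their poses are not given: they have to be found in the camera images.
- carton: Open carton, fixed, outside 200 (x) x 152 (y) x 60 mm high, walls, floor 5 mm; origin: centre of underside. Inside, along its x: on its +y side a row 62 mm wide (centre y +40) with places at x -62, 0, +62 mm, no walls between; a 45 mm lane (centre y -17.5); on its -y side a 15 mm slot (centre y -51.5) for the panel. 4 mm partitions, 60 mm high, between row, lane and slot.
- pad: Loose cork disc, 56 mm across, 6 mm thick, lying on the carton floor in the free place of the row (any of the three); origin: centre of its underside.
- jar: Tall round lacquer jar, dark wood with black lid (the lid is fast), a plain cylinder 54 mm across and 105 mm tall, 90 to 180 g, standing loose on the table to the left (+y) of the carton; origin: centre of its underside, z up.
- panel: Dark wood panel, 84 mm wide (x), 12 mm thick (y), 120 mm tall (z), 70 to 120 g, on edge in the carton's slot, bottom 5 mm above the table, upper half clear of the carton, up to 40 mm from the slot's middle; may lean 0.05 rad. Origin: centre of underside. Front (flush brass disc, 48 mm across) is its -y side, facing the carton's -y side and the lamp's end of the table.
- panel_face (a point): Centre of the brass disc on the panel's front, 75 mm above the panel's underside; axes as the panel's.
- panel_ahead (a point): Imaginary point 100 mm straight out in front of the brass disc (along the panel's -y).
- lamp: Inspection lamp, fixed to the table on the robot's right: dark foot 130 mm across and 18 mm high, 16 mm post 303 mm high; origin: centre of the foot's underside. At 300 mm height a hinged head carries a white ring 128 mm across with a small lens in the middle; head and foot face the same way.
- lamp_head (a joint): Downward tilt of the lamp's head, rad: 0 looks level; stiff hinge, stays where it is. Not to be changed.
- lamp_focus (a point): The focus point of the lamp: on the lens axis, 200 mm from the head's hinge, about 150 mm in front of the lens. Its axes are those of the head: x points from the focus back along the lens axis to the lens, y is level. The panel's front must look along this +x.
- caddy: Square caddy, 56 x 56 x 55 mm high, in one of the row's places; origin: centre of its underside.
- lowjar: Low round jar, 56 mm across, 47 mm high, in one of the row's places; origin: centre of its underside.
- egg: Brown egg with a flat foot, 41 mm across, 52 mm high, in the carton's middle lane; origin: centre of its underside.
- block: Cork sanding block, 65 x 32 x 28 mm, in the carton's middle lane; origin: centre of its underside.
- egg2: Another such egg, standing on the table beyond the jar; origin: centre of its underside.
- brush: Brush lying on the table in front of the lamp, its long side along its x, handle to -x; origin: underside, near its middle.
- block2: Another such sanding block, on the table right of the carton; origin: centre of its underside.
Things that resemble listed ones, but are neither listed nor needed, are in the scene too. What is shaped like the panel but purple is not meant.

How it is judged (in metres and radians):
On the way, in this order (a step that is already met when the one before it is completed fails the run):
1. the tall jar stands upright on the cork pad in the free place of the carton and is let go (horizontal distance between jar and pad below 0.018 m and angle between jar's own z axis and vertical below 0.12 rad and z of jar in the frame of carton between 0.004 and 0.018 m and y of jar in the frame of carton between 0.025 and 0.055 m and contact force between the fingers and jar below 0.1 N and linear speed of jar below 0.03 m/s), for 0.2 s.
2. the panel is held at the lamp's focus, disc side square to the lens (distance between panel_face and lamp_focus below 0.03 m and angle between the y axis of panel and the x axis of lamp_focus, either way round below 0.2 rad and x of panel_ahead in the frame of lamp_focus above 0.05 m and angle between panel's own x axis and vertical between 1.37 and 1.77 rad and angle between panel's own z axis and vertical below 1 rad and height (world z) of panel above 0.07 m and contact force between the fingers and panel above 1 N and contact force between panel and lamp below 0.2 N and contact force between panel and carton below 0.2 N and linear speed of panel below 0.03 m/s), for 0.2 s.
At the end, for the whole second after the job is handed in: Jar upright (0.12 rad), released, on the pad (18 mm) in the row. Panel held by the fingers only, at rest: disc centre within 30 mm of the lamp's focus, front square to the lens (0.2 rad), right way up, bottom edge level (0.2 rad). Others moved under 35 mm, lamp focus under 20 mm (all of step 1 and all of step 2 and distance of pad from where it was at the start of the episode below 0.03 m); the arm keeps its last pose, push and grip.
It fails at once if the jar is let go more than 20 mm above its place (horizontal distance between jar and pad below 0.04 m and z of jar in the frame of carton above 0.031 m and contact force between the fingers and jar below 0.02 N).
It fails at once if the lamp is pushed out of its tilt (distance of lamp_focus from where it was at the start of the episode above 0.02 m).
It fails at once if a piece packed in the carton is moved more than 35 mm (distance of any of caddy, lowjar, egg, block from where it was at the start of the episode above 0.035 m).
It fails at once if a bystander on the table is moved more than 35 mm (distance of any of egg2, brush, block2 from where it was at the start of the episode above 0.035 m).
It also fails if it takes over 58 s, if anything falls off the work surface, if the arm or the gripper's body presses on something with over 40 N, if the wrist force passes 120 N, or if a joint passes its speed limit or range.

## Working session

There is one attempt and no reset: what is moved stays moved. The work goes in short steps, Python scripts to look and compute and a tool call to move; the robot and the scene stay as the last step left them, time stands still between calls to the robot, and variables do not carry over. Pictures are saved under pics/ and viewed, at most 10 in all, crops included, and the job is handed in when it is done.

Besides the shell and the picture viewer there is one more tool, called after "Call:" as name([rows], argument=value, ...), one row to a line, values as JSON. servo_tool: Moves the arm, as the interface text tells. Its arguments: {"type":"object","properties":{"slide":{"type":"array"},"spin":{"type":"array"},"grip":{"type":"array"}},"required":["slide","spin","grip"]}

```bash
mkdir -p pics; cat > h.py <<'E'
import numpy as np, cv2
from station import *
def cloud(c):
    u,v=np.meshgrid(np.arange(640),np.arange(400))
    K=np.array([[c['fx'],0,c['cx']],[0,c['fy'],c['cy']],[0,0,1]])
    p=np.stack([u.ravel(),v.ravel()],1).astype(float)[:,None]
    q=cv2.undistortPoints(p,K,np.array([c['k1'],0,0,0.]))[:,0]
    z=c['depth'].ravel()
    P=np.c_[q*z[:,None],z]
    W=(P-np.array(c['t']))@np.array(c['R'])
    W[z==0]=np.nan
    return W.reshape(400,640,3)
def pix(c,X):
    K=np.array([[c['fx'],0,c['cx']],[0,c['fy'],c['cy']],[0,0,1]])
    r,_=cv2.Rodrigues(np.array(c['R']))
    return cv2.projectPoints(np.array([X],float),r,np.array(c['t'],float),K,np.array([c['k1'],0,0,0.]))[0].ravel()
E
python3 - <<'E'
from h import *
np.set_printoptions(precision=3,suppress=True)
ims=[]
for n in("scene","top"):
    c=capture(n); cv2.imwrite(f'pics/{n}0.png',c['pixels']); np.savez(f'{n}0.npz',**c)
    print(n,-np.array(c['R']).T@np.array(c['t']))
    for t in("carton","pad","jar","panel","panel_face","lamp","lamp_head","lamp_focus","caddy","lowjar","egg","block","egg2","brush","block2"):
        for d in tip_of(t,n)[:3]:
            print(t,np.array(d['point']),round(d['conf'],2),pix(c,d['point']).astype(int))
print(sense())
E
```

```text
scene [0.902 0.419 1.001]
carton [0.551 0.089 0.001] 0.85 [354 284]
pad [0.616 0.123 0.007] 0.72 [344 305]
jar [ 0.453  0.321 -0.001] 0.67 [438 324]
panel [ 0.553 -0.071  0.001] 0.94 [319 247]
panel [0.377 0.208 0.003] 0.88 [426 278]
panel [0.525 0.038 0.005] 0.84 [349 266]
panel_face [0.521 0.033 0.076] 0.93 [350 252]
panel_face [0.374 0.042 0.075] 0.76 [389 227]
panel_face [ 0.396 -0.071  0.074] 0.67 [358 207]
lamp [ 0.575 -0.492 -0.002] 0.79 [243 173]Traceback (most recent call last):
  File "<stdin>", line 8, in <module>
ValueError: it knows: block, brush, caddy, carton, egg, jar, lamp, lamp_focus, lowjar, pad, panel, panel_ahead, panel_face
```

View pics/scene0.png

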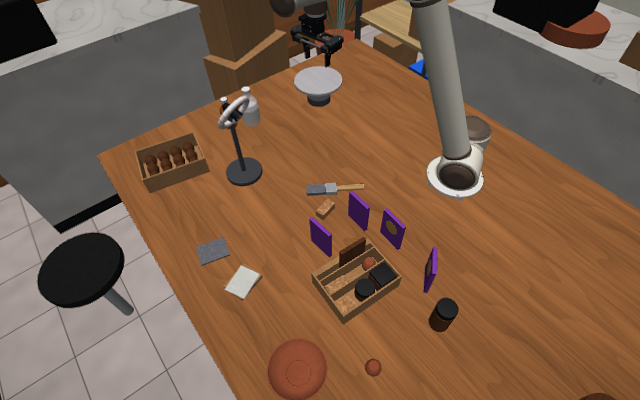

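The scene view shows the carton at (355,280) with the dark wood panel at (352,252), and four purple look-alikes around it at (320,237), (358,211), (392,229) and (431,270). The jar is at (443,315), the lamp at (240,140), and the free place of the row is near (344,305).

```bash
python3 - <<'E'
from h import *
np.set_printoptions(precision=3,suppress=True)
for n in("scene","top"):
    c=capture(n); cv2.imwrite(f'pics/{n}1.png',c['pixels']); np.savez(f'{n}0.npz',**c)
    print(n,-np.array(c['R']).T@np.array(c['t']))
    for t in("carton","pad","jar","panel","panel_face","panel_ahead","lamp","lamp_focus","caddy","lowjar","egg","block","brush"):
        for d in tip_of(t,n)[:5]:
            if d['conf']>.3: print(t,np.array(d['point']),round(d['conf'],2),pix(c,d['point']).astype(int))
print(sense(),finger_overhang)
c=np.load('scene0.npz')['pixels'];cv2.imwrite('pics/crop1.png',np.hstack([cv2.resize(c[225:345,300:460],(480,360),interpolation=2),cv2.resize(c[80:200,200:300],(300,360),interpolation=2)]))
E
```

```text
scene [0.902 0.419 1.001]
carton [ 0.547  0.091 -0.001] 0.56 [355 284]
pad [0.616 0.123 0.005] 0.75 [344 305]
jar [ 0.451  0.322 -0.001] 0.78 [438 324]
jar [0.486 0.079 0.003] 0.41 [368 268]
panel [ 0.4   -0.07  -0.001] 0.94 [356 222]
panel [ 0.377  0.209 -0.001] 0.92 [426 279]
panel [ 0.552 -0.071  0.   ] 0.76 [319 247]
panel [0.528 0.04  0.004] 0.73 [349 267]
panel [0.496 0.136 0.003] 0.61 [379 284]
panel_face [0.52  0.034 0.074] 0.9 [351 252]
panel_face [ 0.544 -0.07   0.073] 0.81 [321 233]
panel_face [0.385 0.206 0.075] 0.8 [428 267]
lamp [ 0.574 -0.492 -0.001] 0.88 [243 173]
caddy [0.494 0.134 0.002] 0.83 [379 283]
caddy [ 0.452  0.32  -0.001] 0.48 [438 324]
lowjar [0.553 0.13  0.008] 0.73 [363 294]
egg [ 0.674  0.292 -0.003] 0.56 [370 370]
egg [0.527 0.037 0.002] 0.53 [348 266]
egg [0.489 0.074 0.004] 0.5 [366 268]
block [0.604 0.069 0.003] 0.77 [335 289]
block [ 0.572 -0.494 -0.002] 0.63 [243 172]
block [ 0.452 -0.167  0.001] 0.61 [325 211]
brush [ 0.369 -0.219  0.   ] 0.75 [334 190]
brush [0.523 0.04  0.005] 0.57 [350 266]
brush [0.517 0.033 0.076] 0.45 [351 251]
top [ 0.275 
[... 812 characters left out ...]
0.001] 0.71 [351 239]
block [0.604 0.067 0.006] 0.6 [269 188]
brush [ 0.374 -0.222  0.001] 0.89 [369 268]
brush [ 0.572 -0.497 -0.   ] 0.39 [461 200]
{'time_s': 1.75, 'joints': array([-62.417,  22.04 ,   0.452,   0.   , -68.409, -14.816]), 'joint_velocities': array([ 0.091, -0.039, -0.035, -0.019, -0.028,  0.092]), 'effort': array([ -0.   , -39.046,  18.761,   4.224,   0.015,  -0.   ]), 'tcp_pos': array([ 0.138, -0.61 ,  0.248]), 'ee_rot': array([[-0.975, -0.221,  0.   ],
       [-0.221,  0.975, -0.   ],
       [-0.   , -0.   , -1.   ]]), 'wrist_force': array([ 0.414, -0.045, -1.309]), 'moment': array([-0.056,  0.013, -0.002]), 'gripper_force': 0.0, 'gripper_width': 1.0032802446020026} 0.025
```

View pics/top1.png

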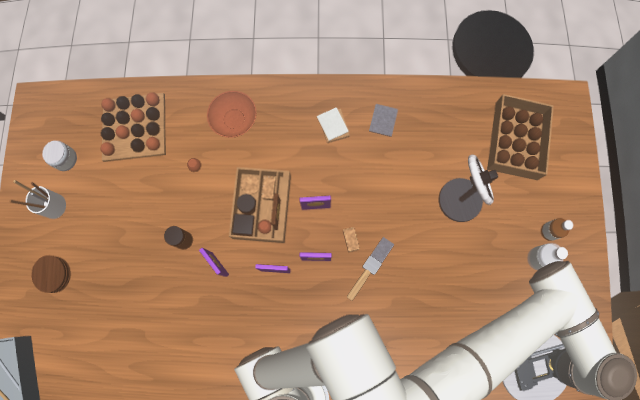

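View pics/crop1.png

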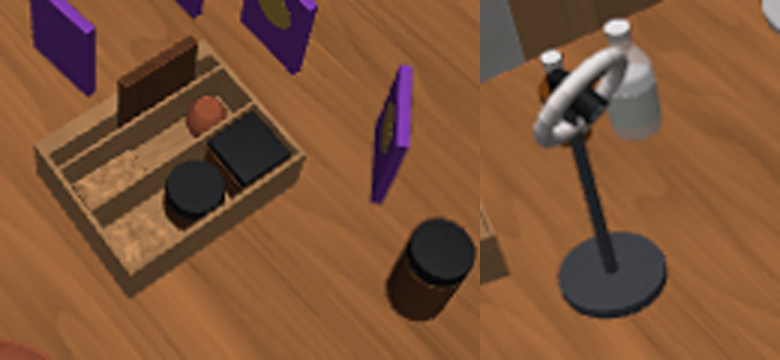

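Candidates for the panel: the dark wood one in the carton slot, scene (352,252) / top (277,205), and four purple ones on the table. The crop confirms that only the dark one is wood and stands in the slot. The pad is the bare cork place at the carton's far (+x) end, and the tall jar is at top (178,237). Next I'll measure the lamp head, carton, panel and jar.

```bash
python3 - <<'E'
from h import *
np.set_printoptions(precision=4,suppress=True)
A=[]
for n in("scene","top"):
    c=dict(np.load(n+'0.npz')); W=cloud(c); B=c['pixels'].astype(int)
    m=(W[...,2]>.2)&(W[...,2]<.42)&(np.hypot(W[...,0]-.574,W[...,1]+.493)<.16)
    wh=m&(B.min(2)>110)
    P=W[wh]; print(n,m.sum(),wh.sum(),P.mean(0),P.min(0),P.max(0))
    u,s,v=np.linalg.svd(P-P.mean(0)); print(' normal',v[2],'sv',s/np.sqrt(len(P)))
    dk=m&(B.max(2)<90); print(' dark',dk.sum(),np.nanmean(W[dk],0) if dk.any() else 0)
    A.append((P,W[dk]))
    # carton rims
    r=(W[...,2]>.052)&(W[...,2]<.068)&(abs(W[...,0]-.55)<.13)&(abs(W[...,1]-.09)<.1)
    q=W[r][:,:2].astype(np.float32); print(' rim',cv2.minAreaRect(q))
    p=(W[...,2]>.085)&(abs(W[...,0]-.53)<.08)&(abs(W[...,1]-.04)<.04)
    q=W[p]; print(' panel top',len(q),q.mean(0),q.min(0),q.max(0)); t=q[q[:,2]>.118][:,:2].astype(np.float32); print(cv2.minAreaRect(t),np.polyfit(t[:,0],t[:,1],1))
    j=(W[...,2]>.09)&(np.hypot(W[...,0]-.45,W[...,1]-.32)<.06); t=W[j]; t=t[t[:,2]>.1]; print(' jar',len(t),cv2.minEnclosingCircle(t[:,:2].astype(np.float32)),t[:,2].mean())
    b=(W[...,2]>.09)&(abs(W[...,0]-.5)<.2)&(abs(W[...,1]-.09)<.2)
P=np.vstack([a[0] for a in A]); np.savez('ring.npz',P=P,D=np.vstack([a[1] for a in A]))
u,s,v=np.linalg.svd(P-P.mean(0)); print(P.mean(0),v[2],s/np.sqrt(len(P)))
E
```

```text
scene 601 219 [ 0.5709 -0.4491  0.3122] [ 0.5072 -0.4979  0.2419] [ 0.6234 -0.4265  0.3438]
 normal [-0.2564  0.8285 -0.4979] sv [0.0371 0.031  0.0054]
 dark 292 [ 0.5692 -0.4613  0.2817]
 rim ((0.5490916967391968, 0.08985690772533417), (0.15480507910251617, 0.20199505984783173), 85.70317077636719)
 panel top 298 [0.5256 0.0425 0.1133] [0.4801 0.0311 0.0852] [0.5646 0.0488 0.1296]
((0.5224273204803467, 0.04001382738351822), (0.013956844806671143, 0.08440697938203812), 85.76172637939453) [-0.0719  0.0785]
 jar 374 ((0.44995254278182983, 0.31591060757637024), 0.027705669403076172) 0.106229105176878
top 783 484 [ 0.5549 -0.4551  0.3164] [ 0.5032 -0.5047  0.2399] [ 0.6228 -0.4283  0.3458]
 normal [ 0.2437 -0.8117  0.5308] sv [0.0346 0.0318 0.0045]
 dark 231 [ 0.5647 -0.4751  0.3002]
 rim ((0.5506075620651245, 0.08925940841436386), (0.15157096087932587, 0.20206432044506073), 85.82862854003906)
 panel top 197 [0.5215 0.0389 0.1186] [0.4815 0.0318 0.0858] [0.5642 0.0482 0.1362]
((0.5230856537818909, 0.040413327515125275), (0.012785269878804684, 0.08217857033014297), 86.00276947021484) [-0.0707  0.0772]
 jar 289 ((0.4501454830169678, 0.3159787952899933), 0.027233999222517014) 0.10527613583395241
[ 0.5599 -0.4532  0.3151] [-0.2573  0.8164 -0.517 ] [0.0354 0.0325 0.005 ]
```

The lens axis points to about (-0.26, 0.82, -0.52), tilted about 31° down. The tool stays vertical, so I will grip the panel across its width and pivot it in the grip against the carton partition. The jar comes first.

```bash
cat > plan.py <<'E'
from h import *
def yaw_of(R): return np.degrees(np.arctan2(R[1,1],R[0,1]))   # of tool y
def plan(wps, step=.036, start=None):
    """wps: (pos,yaw,grip,rows_extra[,step]); prints 5-row calls in rounded tool-frame numbers"""
    s=sense(); p,y=start or (np.array(s['tcp_pos']),yaw_of(s['ee_rot'])); L=[]
    for w in wps:
        q=np.array(w[0],float); st=w[4] if len(w)>4 else step
        dy=(w[1]-y+180)%360-180
        n=max(1,int(np.ceil(max(np.linalg.norm(q-p)/st,abs(dy)/6.5))))
        L+=[(p+(q-p)*k/n,y+dy*k/n,w[2]) for k in range(1,n+1)]+[(q,y+dy,w[2])]*w[3]
        p,y=q,y+dy
    L+=[L[-1]]*(-len(L)%5)
    p,y=start or (np.array(s['tcp_pos']),yaw_of(s['ee_rot']))
    for i in range(0,len(L),5):
        a=np.radians(y); Y=np.array([np.cos(a),np.sin(a),0]); Z=np.array([0,0,-1.]); X=np.cross(Y,Z); R=np.c_[X,Y,Z]
        S=[np.round(R.T@(l[0]-p),3)+0. for l in L[i:i+5]]; T=[round(-(l[1]-y),1) for l in L[i:i+5]]
        print('slide',[x.tolist() for x in S],'spin',T,'grip',[l[2] for l in L[i:i+5]])
        p=p+R@S[-1]; y=y-T[-1]
    print('ends',p,y)
E
python3 - <<'E'
from plan import *
plan([((.40,-.2,.27),150,0,0),((.45,.316,.25),175.8,0,1),((.45,.316,.15),175.8,0,2)])
E
```

```text
slide [[-0.025, 0.024, -0.002], [-0.049, 0.049, -0.003], [-0.074, 0.073, -0.005], [-0.099, 0.098, -0.006], [-0.124, 0.122, -0.008]] spin [np.float64(-3.4), np.float64(-6.7), np.float64(-10.1), np.float64(-13.5), np.float64(-16.9)] grip [0, 0, 0, 0, 0]
slide [[-0.03, 0.016, -0.002], [-0.061, 0.032, -0.003], [-0.092, 0.049, -0.005], [-0.122, 0.065, -0.006], [-0.153, 0.081, -0.008]] spin [np.float64(-3.3), np.float64(-6.7), np.float64(-10.1), np.float64(-13.5), np.float64(-16.8)] grip [0, 0, 0, 0, 0]
slide [[-0.034, 0.006, -0.002], [-0.068, 0.013, -0.003], [-0.102, 0.02, -0.005], [-0.137, 0.026, -0.006], [-0.164, 0.047, -0.005]] spin [np.float64(-3.4), np.float64(-6.8), np.float64(-10.2), np.float64(-13.5), np.float64(-15.3)] grip [0, 0, 0, 0, 0]
slide [[-0.032, 0.014, 0.001], [-0.064, 0.027, 0.003], [-0.096, 0.041, 0.004], [-0.127, 0.054, 0.005], [-0.159, 0.067, 0.007]] spin [np.float64(-1.7), np.float64(-3.4), np.float64(-5.1), np.float64(-6.8), np.float64(-8.6)] grip [0, 0, 0, 0, 0]
slide [[-0.034, 0.009, 0.001], [-0.067, 0.017, 0.002], [-0.101, 0.025, 0.004], [-0.134, 0.034, 0.005], [-0.168, 0.042, 0.006]] spin [np.float64(-1.7), np.float64(-3.4), np.float64(-5.1), np.float64(-6.8), np.float64(-8.6)] grip [0, 0, 0, 0, 0]
slide [[-0.034, 0.004, 0.002], [-0.069, 0.007, 0.003], [-0.103, 0.01, 0.004], [-0.138, 0.014, 0.006], [-0.138, 0.014, 0.006]] spin [np.float64(-1.7), np.float64(-3.4), np.float64(-5.1), np.float64(-6.8), np.float64(-6.8)] grip [0, 0, 0, 0, 0]
slide [[0.0, 0.0, 0.033], [0.0, 0.0, 0.066], [0.0, 0.0, 0.1], [0.0, 0.0, 0.1], [0.0, 0.0, 0.1]] spin [np.float64(-0.0), np.float64(-0.0), np.float64(-0.0), np.float64(-0.0), np.float64(-0.0)] grip [0, 0, 0, 0, 0]
ends [0.44959003 0.31648674 0.14956214] 175.7665923395377
```

Call:
servo_tool([
  [-0.025,0.024,-0.002],
  [-0.049,0.049,-0.003],
  [-0.074,0.073,-0.005],
  [-0.099,0.098,-0.006],
  [-0.124,0.122,-0.008],
], spin=[-3.4,-6.7,-10.1,-13.5,-16.9], grip=[0,0,0,0,0])

```text
time_s: 2.17
tcp_pos: [0.2325, -0.4616, 0.2555]
ee_rot: [[-0.868, -0.497, 0.0], [-0.497, 0.868, 0.0], [-0.0, 0.0, -1.0]]
wrist_force: [0.0, -0.9, -0.4]
gripper_width: 1.003
gripper_force: 0.0
```

Call:
servo_tool([
  [-0.03,0.016,-0.002],
  [-0.061,0.032,-0.003],
  [-0.092,0.049,-0.005],
  [-0.122,0.065,-0.006],
  [-0.153,0.081,-0.008],
], spin=[-3.3,-6.7,-10.1,-13.5,-16.8], grip=[0,0,0,0,0])

```text
time_s: 2.58
tcp_pos: [0.3253, -0.3155, 0.2638]
ee_rot: [[-0.687, -0.727, 0.0], [-0.727, 0.687, -0.0], [-0.0, -0.0, -1.0]]
wrist_force: [1.4, -0.1, 0.1]
gripper_width: 1.0
gripper_force: 0.0
```

Moving as planned. I'll continue to the jar.

Call:
servo_tool([
  [-0.034,0.006,-0.002],
  [-0.068,0.013,-0.003],
  [-0.102,0.02,-0.005],
  [-0.137,0.026,-0.006],
  [-0.164,0.047,-0.005],
], spin=[-3.4,-6.8,-10.2,-13.5,-15.3], grip=[0,0,0,0,0])

```text
time_s: 3.0
tcp_pos: [0.4066, -0.1645, 0.2692]
ee_rot: [[-0.47, -0.882, 0.003], [-0.882, 0.47, -0.001], [-0.0, -0.003, -1.0]]
wrist_force: [1.0, 0.2, 0.7]
gripper_width: 1.004
gripper_force: 0.0
```

Call:
servo_tool([
  [-0.032,0.014,0.001],
  [-0.064,0.027,0.003],
  [-0.096,0.041,0.004],
  [-0.127,0.054,0.005],
  [-0.159,0.067,0.007],
], spin=[-1.7,-3.4,-5.1,-6.8,-8.6], grip=[0,0,0,0,0])

```text
time_s: 3.42
tcp_pos: [0.4199, 0.0077, 0.2621]
ee_rot: [[-0.334, -0.942, 0.001], [-0.942, 0.334, 0.0], [-0.001, -0.001, -1.0]]
wrist_force: [1.6, -0.6, 0.8]
gripper_width: 1.0
gripper_force: 0.0
```

Call:
servo_tool([
  [-0.034,0.009,0.001],
  [-0.067,0.017,0.002],
  [-0.101,0.025,0.004],
  [-0.134,0.034,0.005],
  [-0.168,0.042,0.006],
], spin=[-1.7,-3.4,-5.1,-6.8,-8.6], grip=[0,0,0,0,0])

```text
time_s: 3.83
tcp_pos: [0.4366, 0.18, 0.2558]
ee_rot: [[-0.189, -0.982, 0.001], [-0.982, 0.189, 0.0], [-0.0, -0.0, -1.0]]
wrist_force: [1.1, 0.0, -0.4]
gripper_width: 1.002
gripper_force: 0.0
```

Call:
servo_tool([
  [-0.034,0.004,0.002],
  [-0.069,0.007,0.003],
  [-0.103,0.01,0.004],
  [-0.138,0.014,0.006],
  [-0.138,0.014,0.006],
], spin=[-1.7,-3.4,-5.1,-6.8,-6.8], grip=[0,0,0,0,0])

```text
time_s: 4.25
tcp_pos: [0.4502, 0.3216, 0.2486]
ee_rot: [[-0.069, -0.998, 0.001], [-0.998, 0.069, 0.001], [-0.001, -0.001, -1.0]]
wrist_force: [-0.2, -0.5, 0.5]
gripper_width: 1.001
gripper_force: 0.0
```

Call:
servo_tool([
  [0,0,0.033],
  [0,0,0.066],
  [0,0,0.1],
  [0,0,0.1],
  [0,0,0.1],
], spin=[0,0,0,0,0], grip=[0,0,0,0,0])

```text
time_s: 4.67
tcp_pos: [0.4493, 0.3156, 0.1487]
ee_rot: [[-0.074, -0.997, -0.002], [-0.997, 0.074, -0.003], [0.004, 0.002, -1.0]]
wrist_force: [1.2, 0.0, 0.3]
gripper_width: 1.001
gripper_force: 0.0
```

Call:
servo_tool([
  [0,0,0.025],
  [0,0,0.05],
  [0,0,0.059],
  [0,0,0.059],
  [0,0,0.059],
], spin=[0,0,0,0,0], grip=[0,0,0,0,0.8])

```text
time_s: 5.08
tcp_pos: [0.4507, 0.3173, 0.0924]
ee_rot: [[-0.073, -0.997, 0.002], [-0.997, 0.073, 0.002], [-0.002, -0.002, -1.0]]
wrist_force: [0.1, -0.8, 1.0]
gripper_width: 0.972
gripper_force: 0.0
```

Call:
servo_tool([
  [0,0,0],
  [0,0,0],
  [0,0,0],
  [0,0,0],
  [0,0,0],
], spin=[0,0,0,0,0], grip=[0.8,0.8,0.8,0.8,0.8])

```text
time_s: 5.5
tcp_pos: [0.4498, 0.3167, 0.0911]
ee_rot: [[-0.074, -0.997, 0.001], [-0.997, 0.074, 0.001], [-0.001, -0.001, -1.0]]
wrist_force: [0.8, -0.6, 0.0]
gripper_width: 0.628
gripper_force: 0.4
```

Call:
servo_tool([
  [0,0,0],
  [0,0,-0.01],
  [0,0,-0.03],
  [0,0,-0.06],
  [0,0,-0.09],
], spin=[0,0,0,0,0], grip=[0.8,0.8,0.8,0.8,0.8])

```text
time_s: 5.92
tcp_pos: [0.4489, 0.3157, 0.181]
ee_rot: [[-0.074, -0.997, -0.002], [-0.997, 0.074, -0.002], [0.003, 0.002, -1.0]]
wrist_force: [0.2, -0.0, -1.4]
gripper_width: 0.615
gripper_force: 30.0
```

```bash
python3 - <<'E'
from plan import *
s=sense(); print(s['tcp_pos'],s['gripper_width'],s['gripper_force'],s['wrist_force'])
for n in("scene","top"):
    c=capture(n); W=cloud(c)
    for d in tip_of('jar',n)[:2]: print(n,d)
p=np.array(s['tcp_pos'])
plan([((.615,.124,p[2]),175.8,.8,2),((.615,.124,.12),175.8,.8,2,.02)])
E
```

```text
[0.44890638 0.31572032 0.18103356] 0.6153025331745039 29.970625756541267 [ 0.15688898 -0.02166565 -1.39778301]
scene {'point': [0.4547, 0.3227, 0.0913], 'conf': 0.62}
scene {'point': [0.3728, -0.2176, 0.0002], 'conf': 0.26}
top {'point': [0.4556, 0.3211, 0.096], 'conf': 0.6}
top {'point': [0.6739, 0.2919, -0.002], 'conf': 0.54}
slide [[0.022, -0.022, 0.0], [0.045, -0.045, 0.0], [0.067, -0.067, 0.0], [0.09, -0.09, 0.0], [0.112, -0.112, 0.0]] spin [np.float64(-0.0), np.float64(-0.0), np.float64(-0.0), np.float64(-0.0), np.float64(-0.0)] grip [0.8, 0.8, 0.8, 0.8, 0.8]
slide [[0.023, -0.023, 0.0], [0.045, -0.045, 0.0], [0.068, -0.067, 0.0], [0.068, -0.067, 0.0], [0.068, -0.067, 0.0]] spin [np.float64(-0.0), np.float64(-0.1), np.float64(-0.1), np.float64(-0.1), np.float64(-0.1)] grip [0.8, 0.8, 0.8, 0.8, 0.8]
slide [[0.0, 0.0, 0.016], [0.0, 0.0, 0.031], [0.0, 0.0, 0.046], [0.0, 0.0, 0.061], [0.0, 0.0, 0.061]] spin [np.float64(0.0), np.float64(0.0), np.float64(0.0), np.float64(0.0), np.float64(0.0)] grip [0.8, 0.8, 0.8, 0.8, 0.8]
slide [[0.0, 0.0, 0.0], [0.0, 0.0, 0.0], [0.0, 0.0, 0.0], [0.0, 0.0, 0.0], [0.0, 0.0, 0.0]] spin [np.float64(0.0), np.float64(0.0), np.float64(0.0), np.float64(0.0), np.float64(0.0)] grip [0.8, 0.8, 0.8, 0.8, 0.8]
ends [0.61451244 0.1237113  0.12042997] 175.8396115289675
```

Call:
servo_tool([
  [0.022,-0.022,0],
  [0.045,-0.045,0],
  [0.067,-0.067,0],
  [0.09,-0.09,0],
  [0.112,-0.112,0],
], spin=[0,0,0,0,0], grip=[0.8,0.8,0.8,0.8,0.8])

```text
time_s: 6.53
tcp_pos: [0.5527, 0.1947, 0.1786]
ee_rot: [[-0.074, -0.997, -0.004], [-0.997, 0.074, -0.002], [0.002, 0.004, -1.0]]
wrist_force: [0.1, 0.2, -1.9]
gripper_width: 0.613
gripper_force: 30.0
```

Call:
servo_tool([
  [0.023,-0.023,0],
  [0.045,-0.045,0],
  [0.068,-0.067,0],
  [0.068,-0.067,0],
  [0.068,-0.067,0],
], spin=[0,0,0,0,0], grip=[0.8,0.8,0.8,0.8,0.8])

```text
time_s: 6.95
tcp_pos: [0.6144, 0.1219, 0.178]
ee_rot: [[-0.077, -0.997, -0.005], [-0.997, 0.077, -0.001], [0.002, 0.004, -1.0]]
wrist_force: [-1.4, 0.6, -1.4]
gripper_width: 0.618
gripper_force: 30.0
```

```bash
python3 - <<'E'
from plan import *
s=sense(); print(s['tcp_pos'],s['ee_rot'],s['gripper_width'],s['gripper_force'],s['wrist_force'])
c=capture('scene'); cv2.imwrite('pics/s2.png',cv2.resize(c['pixels'][200:350,260:460],(800,600),interpolation=2))
for d in tip_of('jar','scene')[:1]+tip_of('pad','scene')[:1]: print(d)
E
```

```text
[0.61435821 0.12189312 0.17800416] [[-0.07735274 -0.99699337 -0.00455875]
 [-0.9970022   0.07735997 -0.00143143]
 [ 0.00177979  0.00443436 -0.99998858]] 0.6176846971061032 29.970837024156936 [-1.37217212  0.62342264 -1.42455206]
{'point': [0.6166, 0.1231, 0.0859], 'conf': 0.74}
{'point': [0.6168, 0.1237, 0.0072], 'conf': 0.68}
```

View pics/s2.png

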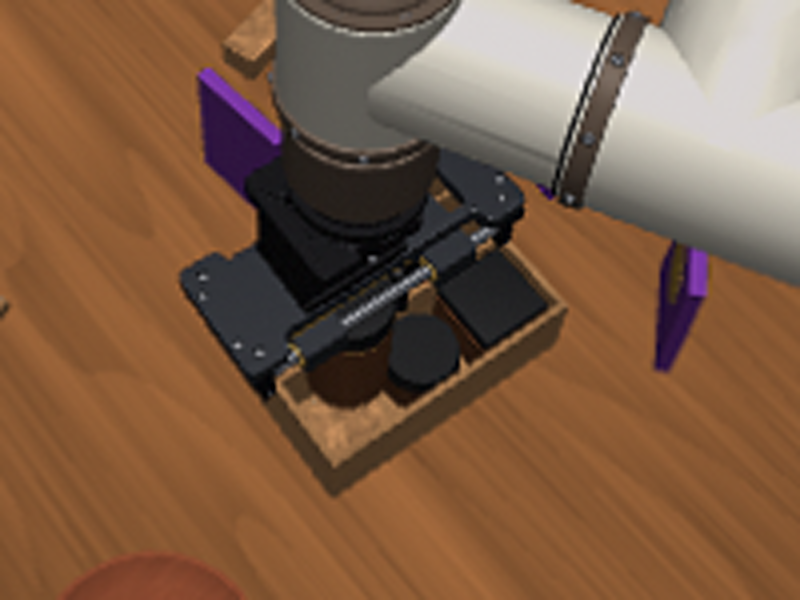

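The jar (crop 350,370) hangs over the free place with the caddy and low jar beside it. I'll lower it, slowly at the end.

Call:
servo_tool([
  [-0.001,0,0.02],
  [-0.001,0,0.04],
  [-0.001,0,0.055],
  [-0.001,0,0.064],
  [-0.001,0,0.067],
], spin=[0,0,0,0,0], grip=[0.8,0.8,0.8,0.8,0.8])

```text
time_s: 7.52
tcp_pos: [0.6133, 0.1254, 0.1117]
ee_rot: [[-0.072, -0.997, -0.003], [-0.997, 0.072, -0.001], [0.001, 0.003, -1.0]]
wrist_force: [-0.6, -0.4, -1.9]
gripper_width: 0.609
gripper_force: 30.0
```

Call:
servo_tool([
  [0,0,0.001],
  [0,0,0.002],
  [0,0,0.003],
  [0,0,0.004],
  [0,0,0.005],
], spin=[0,0,0,0,0], grip=[0.8,0.8,0.8,0.8,0.8])

```text
time_s: 7.93
tcp_pos: [0.6152, 0.1249, 0.1093]
ee_rot: [[-0.074, -0.997, 0.001], [-0.997, 0.074, 0.001], [-0.001, -0.001, -1.0]]
wrist_force: [-0.7, -0.4, -1.2]
gripper_width: 0.613
gripper_force: 30.0
```

Call:
servo_tool([
  [0,0,0],
  [0,0,0.001],
  [0,0,0.001],
  [0,0,0.002],
  [0,0,0.002],
], spin=[0,0,0,0,0], grip=[0.8,0.8,0.8,0.8,0.8])

```text
time_s: 8.35
tcp_pos: [0.6148, 0.1247, 0.1064]
ee_rot: [[-0.074, -0.997, -0.0], [-0.997, 0.074, -0.0], [0.0, 0.0, -1.0]]
wrist_force: [0.1, 0.6, -2.3]
gripper_width: 0.618
gripper_force: 30.0
```

Call:
servo_tool([
  [0,0,0.001],
  [0,0,0.002],
  [0,0,0.002],
  [0,0,0.003],
  [0,0,0.003],
], spin=[0,0,0,0,0], grip=[0.8,0.8,0.8,0.8,0.8])

```text
time_s: 8.77
tcp_pos: [0.6148, 0.1247, 0.1033]
ee_rot: [[-0.074, -0.997, -0.0], [-0.997, 0.074, -0.0], [0.0, 0.0, -1.0]]
wrist_force: [-0.2, -0.3, -1.2]
gripper_width: 0.614
gripper_force: 30.0
```

Call:
servo_tool([
  [0,0,0],
  [0,0,0.001],
  [0,0,0.001],
  [0,0,0.001],
  [0,0,0.001],
], spin=[0,0,0,0,0], grip=[0.8,0.8,0.8,0.8,0.8])

```text
time_s: 9.18
tcp_pos: [0.6149, 0.1248, 0.1025]
ee_rot: [[-0.074, -0.997, -0.0], [-0.997, 0.074, -0.0], [0.0, 0.0, -1.0]]
wrist_force: [-0.0, 0.4, -1.2]
gripper_width: 0.611
gripper_force: 30.0
```

Call:
servo_tool([
  [0,0,0.001],
  [0,0,0.001],
  [0,0,0.001],
  [0,0,0.001],
  [0,0,0.001],
], spin=[0,0,0,0,0], grip=[0.8,0.8,0.8,0.8,0.8])

```text
time_s: 9.6
tcp_pos: [0.6151, 0.1248, 0.1021]
ee_rot: [[-0.074, -0.997, 0.001], [-0.997, 0.074, 0.0], [-0.0, -0.001, -1.0]]
wrist_force: [-1.7, 0.0, 2.7]
gripper_width: 0.611
gripper_force: 30.0
```

Call:
servo_tool([
  [0,0,0.001],
  [0,0,0.001],
  [0,0,0.001],
  [0,0,0.001],
  [0,0,0.001],
], spin=[0,0,0,0,0], grip=[0.8,0.8,0.8,0.8,0.8])

```text
time_s: 10.02
tcp_pos: [0.6152, 0.1248, 0.102]
ee_rot: [[-0.073, -0.997, 0.001], [-0.997, 0.073, -0.0], [-0.0, -0.001, -1.0]]
wrist_force: [-2.3, 0.2, 6.4]
gripper_width: 0.612
gripper_force: 30.0
```

The jar has touched down (force +6 N), so I'll open and lift.

Call:
servo_tool([
  [0,0,0],
  [0,0,0],
  [0,0,0],
  [0,0,0],
  [0,0,0],
], spin=[0,0,0,0,0], grip=[0.3,0.1,0,0,0])

```text
time_s: 10.43
tcp_pos: [0.6148, 0.1247, 0.1001]
ee_rot: [[-0.074, -0.997, -0.001], [-0.997, 0.074, -0.0], [0.0, 0.0, -1.0]]
wrist_force: [-0.3, 0.2, 0.3]
gripper_width: 0.91
gripper_force: 0.0
```

Call:
servo_tool([
  [0,0,0],
  [0,0,-0.01],
  [0,0,-0.04],
  [0,0,-0.08],
  [0,0,-0.12],
], spin=[0,0,0,0,0], grip=[0,0,0,0,0])

```text
time_s: 10.85
tcp_pos: [0.6144, 0.1244, 0.2218]
ee_rot: [[-0.074, -0.997, -0.002], [-0.997, 0.074, -0.001], [0.001, 0.002, -1.0]]
wrist_force: [1.5, 0.2, 0.3]
gripper_width: 0.997
gripper_force: 0.0
```

Call:
servo_tool([
  [0,0.04,0],
  [0,0.08,0],
  [0,0.12,0],
  [0,0.16,0],
  [0,0.18,0],
], spin=[0,0,0,0,0], grip=[0,0,0,0,0])

```text
time_s: 11.27
tcp_pos: [0.4316, 0.1372, 0.2212]
ee_rot: [[-0.073, -0.997, -0.001], [-0.997, 0.073, 0.001], [-0.001, 0.001, -1.0]]
wrist_force: [-1.2, 0.0, -0.3]
gripper_width: 1.0
gripper_force: 0.0
```

```bash
python3 - <<'E'
from plan import *
np.set_printoptions(precision=4,suppress=True)
s=sense(); print(s['tcp_pos'],yaw_of(s['ee_rot']))
for n in('scene','top'):
    c=capture(n); W=cloud(c)
    j=(W[...,2]>.105)&(np.hypot(W[...,0]-.615,W[...,1]-.124)<.05)&(W[...,2]<.13); t=W[j]; print(n,' jar',len(t),cv2.minEnclosingCircle(t[:,:2].astype(np.float32)),np.percentile(t[:,2],[10,50,90]))
    z=W[...,2]; p=(z>.07)&(z<.135)&(abs(W[...,0]-.53)<.09)&(abs(W[...,1]-.04)<.03); q=W[p]
    e=np.array([.9973,-.0735,0]); f=np.array([.0735,.9973,0]); C=np.array([.55,.0895,0])
    l=(q-C)@e; m=(q-C)@f
    for lo,hi in((.07,.08),(.085,.095),(.1,.11),(.119,.135)):
        k=(q[:,2]>lo)&(q[:,2]<hi)
        if k.sum()>5: print(lo,k.sum(),'x',np.percentile(l[k],[0,2,98,100]),'y',np.percentile(m[k],[0,5,50,95,100]))
    for nm in('panel','panel_face'):
        for d in tip_of(nm,n):
            if abs(d['point'][0]-.52)<.04 and abs(d['point'][1]-.04)<.03: print(nm,d)
    for d in spot_in('panel',n): 
            if abs(d['point'][0]-.52)<.04 and abs(d['point'][1]-.04)<.03: print('spot',d)
    a=c['pixels'][240:310,300:400] if n=='scene' else c['pixels'][160:250,220:320]
    cv2.imwrite(f'pics/{n}3.png',cv2.resize(a,(400,300) ,interpolation=2))
cv2.imwrite('pics/both3.png',np.hstack([cv2.imread('pics/scene3.png'),cv2.imread('pics/top3.png')]))
E
```

```text
[0.4316 0.1372 0.2212] 175.78520555911197
scene  jar 359 ((0.6144151091575623, 0.12549754977226257), 0.02765626646578312) [0.1134 0.1165 0.1184]
0.07 42 x [-0.0653 -0.0646  0.0173  0.0177] y [-0.0553 -0.0497 -0.0464 -0.0454 -0.0445]
0.085 42 x [-0.0632 -0.0624  0.0177  0.0188] y [-0.0536 -0.0503 -0.0461 -0.0452 -0.0449]
0.1 52 x [-0.0655 -0.0653  0.0179  0.0182] y [-0.0555 -0.0506 -0.0466 -0.0449 -0.0444]
0.119 140 x [-0.0651 -0.0635  0.0171  0.018 ] y [-0.0593 -0.0573 -0.0506 -0.046  -0.0446]
panel {'point': [0.5261, 0.0378, 0.0023], 'conf': 0.59}
panel_face {'point': [0.5202, 0.0323, 0.0771], 'conf': 0.86}
spot {'point': [0.5314, 0.0425, 0.1058], 'conf': 0.93}
top  jar 287 ((0.6150932312011719, 0.12369812279939651), 0.027356673032045364) [0.1121 0.1156 0.119 ]
0.07 16 x [-0.065  -0.0649  0.0167  0.0175] y [-0.0575 -0.0575 -0.057  -0.0502 -0.0475]
0.085 20 x [-0.0648 -0.0646  0.0048  0.006 ] y [-0.0577 -0.0576 -0.057  -0.0495 -0.0471]
0.1 19 x [-0.0652 -0.0649  0.0138  0.0151] y [-0.0579 -0.0577 -0.0569 -0.055  -0.046 ]
0.119 140 x [-0.064  -0.0636  0.0174  0.0185] y [-0.057  -0.0563 -0.0513 -0.0456 -0.0447]
panel {'point': [0.5234, 0.0412, 0.0051], 'conf': 0.49}
panel_face {'point': [0.5208, 0.0358, 0.0802], 'conf': 0.7}
spot {'point': [0.5157, 0.0405, 0.1272], 'conf': 0.71}
```

View pics/both3.png

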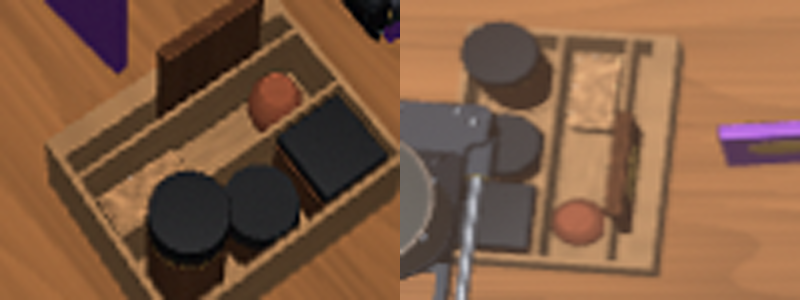

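The jar (left crop 190,240) stands upright at (0.615, 0.1245) with its top at 0.116, on the pad. The dark panel (left crop 210,60; right crop 622,170) is centred at (0.5227, 0.0404), yaw -4.2°. I'll move above it.

```bash
python3 - <<'E'
from plan import *
plan([((.5227,.0404,.20),175.8,0,1),((.5227,.0404,.155),175.8,0,3)])
E
```

```text
slide [[0.023, -0.023, 0.005], [0.046, -0.047, 0.01], [0.068, -0.07, 0.015], [0.091, -0.093, 0.02], [0.091, -0.093, 0.02]] spin [np.float64(-0.0), np.float64(-0.0), np.float64(-0.1), np.float64(-0.1), np.float64(-0.1)] grip [0, 0, 0, 0, 0]
slide [[0.0, 0.0, 0.023], [0.0, 0.0, 0.045], [0.0, 0.0, 0.045], [0.0, 0.0, 0.045], [0.0, 0.0, 0.045]] spin [np.float64(0.0), np.float64(0.0), np.float64(0.0), np.float64(0.0), np.float64(0.0)] grip [0, 0, 0, 0, 0]
ends [0.52224402 0.04044502 0.15549596] 175.81736048673955
```

Call:
servo_tool([
  [0.023,-0.023,0.005],
  [0.046,-0.047,0.01],
  [0.068,-0.07,0.015],
  [0.091,-0.093,0.02],
  [0.091,-0.093,0.02],
], spin=[0,0,0,0,0], grip=[0,0,0,0,0])

```text
time_s: 12.08
tcp_pos: [0.5244, 0.037, 0.1986]
ee_rot: [[-0.079, -0.997, -0.002], [-0.997, 0.079, -0.002], [0.002, 0.002, -1.0]]
wrist_force: [-0.2, -0.0, -0.1]
gripper_width: 0.997
gripper_force: 0.0
```

Call:
servo_tool([
  [0,0,0.02],
  [0,0,0.037],
  [0,0,0.037],
  [0,0,0.037],
  [0,0,0.037],
], spin=[0,0,0,0,0], grip=[0,0,0,0,0])

```text
time_s: 12.5
tcp_pos: [0.5222, 0.0406, 0.1642]
ee_rot: [[-0.073, -0.997, 0.001], [-0.997, 0.073, -0.0], [0.0, -0.001, -1.0]]
wrist_force: [-0.2, 0.5, 0.5]
gripper_width: 0.999
gripper_force: 0.0
```

Call:
servo_tool([
  [0,0,0],
  [0,0,0],
  [0,0,0],
  [0,0,0],
  [0,0,0],
], spin=[0,0,0,0,0], grip=[0,0,0,0,0])

```text
time_s: 12.92
tcp_pos: [0.5215, 0.0406, 0.164]
ee_rot: [[-0.074, -0.997, 0.001], [-0.997, 0.074, 0.0], [-0.0, -0.001, -1.0]]
wrist_force: [1.0, -0.0, -0.3]
gripper_width: 1.001
gripper_force: 0.0
```

```bash
python3 - <<'E'
from plan import *
np.set_printoptions(precision=4,suppress=True)
s=sense(); print(s['tcp_pos'],s['ee_rot'],yaw_of(s['ee_rot']),s['gripper_width'])
c=capture('scene'); cv2.imwrite('pics/s4.png',cv2.resize(c['pixels'][195:295,285:425],(798,570),interpolation=2))
E
```

```text
[0.5215 0.0406 0.164 ] [[-0.0736 -0.9973  0.0007]
 [-0.9973  0.0736  0.0002]
 [-0.0003 -0.0007 -1.    ]] 175.77982928010692 1.0010698603742079
```

View pics/s4.png

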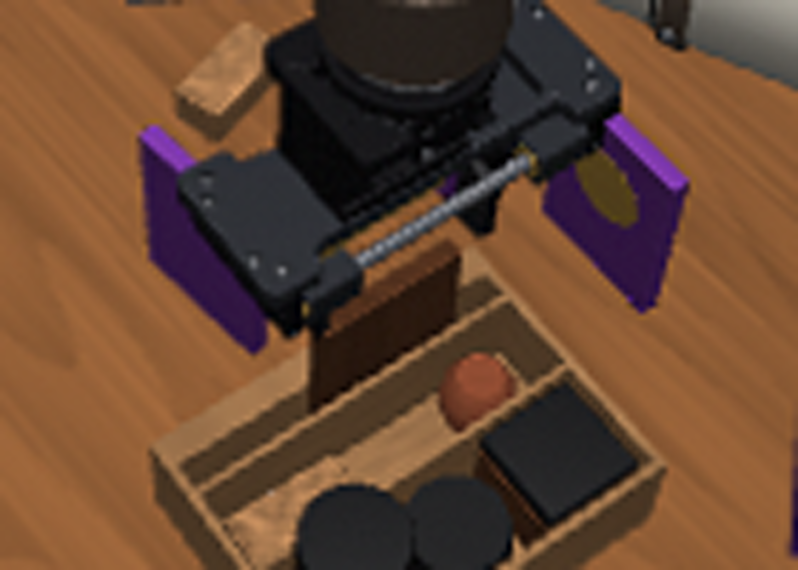

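The fingers straddle the panel top (crop 385,290). I'll nudge 1 mm and descend slowly, watching the force.

Call:
servo_tool([
  [0,-0.001,0.002],
  [0,-0.001,0.006],
  [0,-0.001,0.01],
  [0,-0.001,0.012],
  [0,-0.001,0.012],
], spin=[0,0,0,0,0], grip=[0,0,0,0,0])

```text
time_s: 13.38
tcp_pos: [0.5219, 0.0402, 0.1506]
ee_rot: [[-0.074, -0.997, -0.002], [-0.997, 0.074, -0.001], [0.001, 0.002, -1.0]]
wrist_force: [0.5, -0.1, -0.7]
gripper_width: 0.996
gripper_force: 0.0
```

Call:
servo_tool([
  [0,0,0.001],
  [0,0,0.002],
  [0,0,0.003],
  [0,0,0.004],
  [0,0,0.005],
], spin=[0,0,0,0,0], grip=[0,0,0,0,0])

```text
time_s: 13.8
tcp_pos: [0.5224, 0.0404, 0.1465]
ee_rot: [[-0.074, -0.997, 0.0], [-0.997, 0.074, 0.0], [-0.0, -0.0, -1.0]]
wrist_force: [-0.7, -0.3, -0.0]
gripper_width: 0.999
gripper_force: 0.0
```

Call:
servo_tool([
  [0,0,0.002],
  [0,0,0.004],
  [0,0,0.006],
  [0,0,0.009],
  [0,0,0.012],
], spin=[0,0,0,0,0], grip=[0,0,0,0,0])

```text
time_s: 14.22
tcp_pos: [0.5224, 0.0404, 0.1343]
ee_rot: [[-0.074, -0.997, 0.0], [-0.997, 0.074, 0.0], [-0.0, -0.0, -1.0]]
wrist_force: [-1.0, -0.4, -0.3]
gripper_width: 0.997
gripper_force: 0.0
```

Call:
servo_tool([
  [0,0,0.005],
  [0,0,0.01],
  [0,0,0.015],
  [0,0,0.02],
  [0,0,0.023],
], spin=[0,0,0,0,0], grip=[0,0,0,0,0])

```text
time_s: 14.63
tcp_pos: [0.522, 0.0402, 0.1106]
ee_rot: [[-0.074, -0.997, -0.001], [-0.997, 0.074, -0.0], [0.0, 0.001, -1.0]]
wrist_force: [-0.3, -0.4, -0.5]
gripper_width: 1.0
gripper_force: 0.0
```

Call:
servo_tool([
  [0,0,0],
  [0,0,0],
  [0,0,0],
  [0,0,0],
  [0,0,0],
], spin=[0,0,0,0,0], grip=[0.3,0.3,0.3,0.3,0.3])

```text
time_s: 15.05
tcp_pos: [0.5224, 0.0404, 0.1116]
ee_rot: [[-0.074, -0.997, 0.0], [-0.997, 0.074, 0.0], [-0.0, -0.0, -1.0]]
wrist_force: [-0.3, 0.1, -1.3]
gripper_width: 0.959
gripper_force: 29.9
```

The panel is gripped at 83.4 mm, as expected. I'll lift it, move it in front of the carton's -y wall and lower it.

Call:
servo_tool([
  [0,0,-0.01],
  [0,0,-0.03],
  [0,0,-0.05],
  [0,0,-0.065],
  [0,0,-0.072],
], spin=[0,0,0,0,0], grip=[0.3,0.3,0.3,0.3,0.3])

```text
time_s: 15.47
tcp_pos: [0.5236, 0.0406, 0.1867]
ee_rot: [[-0.073, -0.997, 0.005], [-0.997, 0.073, 0.001], [-0.002, -0.005, -1.0]]
wrist_force: [0.4, 0.4, -1.5]
gripper_width: 0.963
gripper_force: 29.9
```

Call:
servo_tool([
  [0.012,0,0],
  [0.024,0,0],
  [0.036,0,0],
  [0.044,0,0],
  [0.044,0,0],
], spin=[0,0,0,0,0], grip=[0.3,0.3,0.3,0.3,0.3])

```text
time_s: 15.88
tcp_pos: [0.5182, -0.0056, 0.1826]
ee_rot: [[-0.077, -0.997, -0.002], [-0.997, 0.077, -0.001], [0.001, 0.002, -1.0]]
wrist_force: [-0.3, -1.0, -1.2]
gripper_width: 0.956
gripper_force: 29.9
```

Call:
servo_tool([
  [0,0,0.01],
  [0,0,0.02],
  [0,0,0.03],
  [0,0,0.037],
  [0,0,0.037],
], spin=[0,0,0,0,0], grip=[0.3,0.3,0.3,0.3,0.3])

```text
time_s: 16.3
tcp_pos: [0.5177, -0.0035, 0.1439]
ee_rot: [[-0.074, -0.997, -0.005], [-0.997, 0.074, -0.001], [0.001, 0.005, -1.0]]
wrist_force: [0.3, 0.1, -1.5]
gripper_width: 0.958
gripper_force: 29.9
```

Call:
servo_tool([
  [-0.006,0,0],
  [-0.012,0,0],
  [-0.018,0,0],
  [-0.024,0,0],
  [-0.03,0,0],
], spin=[0,0,0,0,0], grip=[0.3,0.3,0.3,0.3,0.3])

```text
time_s: 16.72
tcp_pos: [0.5217, 0.0264, 0.147]
ee_rot: [[-0.073, -0.997, 0.001], [-0.997, 0.073, -0.001], [0.001, -0.001, -1.0]]
wrist_force: [1.3, -4.8, -1.2]
gripper_width: 0.965
gripper_force: 30.0
```

Call:
servo_tool([
  [-0.006,0,0],
  [-0.012,0,0],
  [-0.018,0,0],
  [-0.024,0,0],
  [-0.03,0,0],
], spin=[0,0,0,0,0], grip=[0.3,0.3,0.3,0.3,0.3])

```text
time_s: 17.13
tcp_pos: [0.5232, 0.0567, 0.1465]
ee_rot: [[-0.074, -0.997, -0.001], [-0.997, 0.074, -0.0], [0.0, 0.001, -1.0]]
wrist_force: [-0.4, -3.7, -2.4]
gripper_width: 0.959
gripper_force: 30.0
```

```bash
cat > tilt.py <<'E'
from plan import *
def tilt(lo=.02,hi=.06,img=None,cam=('scene','top')):
    s=sense(); T=np.array(s['tcp_pos']); R=np.array(s['ee_rot'])
    for n in cam:
        c=capture(n); W=cloud(c); B=c['pixels'].astype(int)
        L=(W-T)@R                          # tool frame: x ~ front dir, y along width, z down
        m=(abs(L[...,1])<.036)&(L[...,2]>lo)&(L[...,2]<.12)&(abs(L[...,0])<.09)&(W[...,2]>.01)&(B.max(2)<125)
        P=L[m]
        if len(P)<20: print(n,'few',len(P)); continue
        best=None; rng=np.random.default_rng(0)
        for _ in range(300):               # RANSAC plane x = a + b z + d y
            q=P[rng.choice(len(P),3,False)]
            try: k=np.linalg.solve(np.c_[np.ones(3),q[:,2],q[:,1]],q[:,0])
            except np.linalg.LinAlgError: continue
            i=abs(P[:,0]-np.c_[np.ones(len(P)),P[:,2],P[:,1]]@k)<.003
            if best is None or i.sum()>best.sum(): best=i
        q=P[best]; k=np.linalg.lstsq(np.c_[np.ones(len(q)),q[:,2],q[:,1]],q[:,0],rcond=None)[0]
        print(n,len(P),best.sum(),'offset at grasp',k[0]+.006*k[1],'tilt',np.arctan(k[1]),'yaw',np.arctan(k[2]),'z range',q[:,2].min(),q[:,2].max())
        for nm in('panel','panel_face','panel_ahead'):
            for d in tip_of(nm,n):
                if np.linalg.norm(np.array(d['point'])-T)<.2: print(' ',nm,d['point'],d['conf'],'tool',((np.array(d['point'])-T)@R).round(3))
        if img: cv2.imwrite(f'pics/{img}_{n}.png',c['pixels'])
E
python3 -c "
from tilt import *
tilt(img='t1')"
```

```text
scene 704 77 offset at grasp 0.002710744507283215 tilt 0.03377690227336196 yaw 0.005639282423519792 z range 0.08618970718379715 0.11680859225311573
  panel [0.5539, -0.0685, -0.0012] 0.82 tool [ 0.123 -0.04   0.148]
  panel [0.521, 0.0053, 0.0519] 0.39 tool [ 0.051 -0.002  0.095]
  panel_face [0.5419, -0.0698, 0.077] 0.9 tool [ 0.125 -0.028  0.07 ]
  panel_face [0.5161, 0.0343, 0.1156] 0.51 tool [0.023 0.005 0.031]
top 510 266 offset at grasp 0.009361611732962336 tilt 0.5043394398918942 yaw -0.011077939950898463 z range 0.02785691128265867 0.09028078820523935
  panel [0.5509, -0.067, 0.0046] 0.85 tool [ 0.121 -0.037  0.142]
  panel [0.519, 0.0073, 0.0556] 0.69 tool [0.05  0.    0.091]
  panel_face [0.3945, -0.0682, 0.0752] 0.71 tool [0.134 0.119 0.072]
  panel_face [0.3756, 0.0419, 0.0722] 0.61 tool [0.026 0.146 0.074]
  panel_face [0.5464, -0.0717, 0.0749] 0.58 tool [ 0.126 -0.033  0.072]
  panel_face [0.5193, 0.0396, 0.1209] 0.57 tool [0.017 0.003 0.026]
```

The panel now leans back 0.50 rad in the grip (top view front-face fit, and the panel origin agrees). Next I'll refine the lens axis with a torus fit and plan the move.

```bash
python3 - <<'E'
from plan import *
from scipy.optimize import least_squares
np.set_printoptions(precision=4,suppress=True)
P=np.load('ring.npz')['P']
def nrm(a,t): return np.array([np.cos(t)*np.cos(a),np.cos(t)*np.sin(a),-np.sin(t)])
def f(x):
    d=P-x[:3]; n=nrm(x[3],x[4]); h=d@n; r=np.linalg.norm(d-np.outer(h,n),axis=1)
    return np.hypot(r-(.064-x[5]),h)-x[5]
for x0 in([.561,-.452,.275,1.87,.5,.008],[.56,-.453,.30,1.87,.3,.008]):
    r=least_squares(f,x0,loss='soft_l1',f_scale=.003); print(r.x,nrm(*r.x[3:5]),np.sqrt(np.mean(r.fun**2)))
x=r.x; n=nrm(x[3],x[4]); H=np.array([.574,-.4935,.3]); print('focus hinge',H+.2*n,'ring ctr',x[:3],'from hinge',np.dot(x[:3]-H,n),'off',x[:3]-H-n*np.dot(x[:3]-H,n))
for nme in('scene','top'):
    c=capture(nme)
    W=cloud(dict(np.load(nme+'0.npz'))); m=(W[...,2]>.014)&(W[...,2]<.023)&(np.hypot(W[...,0]-.574,W[...,1]+.493)<.08); q=W[m]; print('foot',cv2.minEnclosingCircle(q[:,:2].astype(np.float32)))
    for t in('lamp_focus','lamp'):
        for d in tip_of(t,nme)[:2]+spot_in('lamp',nme)[:1]: print(t,d)
E
```

```text
[ 0.5676 -0.4761  0.2917  2.019   0.8485  0.0224] [-0.2865  0.5958 -0.7503] 0.0036324336955570946
[ 0.5638 -0.4663  0.2835  1.8629  0.4839  0.0111] [-0.2549  0.8477 -0.4652] 0.0056733459186760265
focus hinge [ 0.523 -0.324  0.207] ring ctr [ 0.5638 -0.4663  0.2835] from hinge 0.033345442068210066 off [-0.0017 -0.0011 -0.001 ]
foot ((0.5742400884628296, -0.4924390912055969), 0.06723982840776443)
lamp_focus {'point': [0.5176, 0.0362, 0.1175], 'conf': 0.74}
lamp_focus {'point': [0.5741, -0.4772, 0.0205], 'conf': 0.64}
lamp {'point': [0.5741, -0.4772, 0.0205], 'conf': 0.64}
foot ((0.5716209411621094, -0.4904842674732208), 0.06501244008541107)
lamp_focus {'point': [0.5491, 0.1328, 0.0021], 'conf': 0.7}
lamp_focus {'point': [0.5644, -0.477, 0.0179], 'conf': 0.92}
lamp {'point': [0.5738, -0.4971, 0.0008], 'conf': 0.62}
lamp {'point': [0.5504, 0.1318, 0.0015], 'conf': 0.35}
lamp {'point': [0.5644, -0.477, 0.0179], 'conf': 0.92}
```

```bash
python3 - <<'E'
from plan import *
from scipy.optimize import least_squares
np.set_printoptions(precision=4,suppress=True)
PP=[]
for n in('scene','top'):
    c=dict(np.load(n+'0.npz')); W=cloud(c); B=c['pixels'].astype(int); D=c['depth']
    e=cv2.dilate(D,np.ones((3,3)))-cv2.erode(D,np.ones((3,3)))
    m=(W[...,2]>.2)&(W[...,2]<.4)&(np.hypot(W[...,0]-.574,W[...,1]+.493)<.14)&(B.min(2)>100)&(B.max(2)-B.min(2)<40)
    print(n,m.sum(),(m&(e<.03)).sum()); PP.append(W[m&(e<.03)])
    k=slice(80,180),slice(200,290)
    if n=='top': k=slice(140,230),slice(430,520)
    cv2.imwrite(f'pics/l_{n}.png',cv2.resize(c['pixels'][k],(390,390),interpolation=2))
cv2.imwrite('pics/lamp.png',np.hstack([cv2.imread('pics/l_scene.png'),cv2.imread('pics/l_top.png')]))
H=np.array([.573,-.492,.3])
def nrm(a,t): return np.array([np.cos(t)*np.cos(a),np.cos(t)*np.sin(a),-np.sin(t)])
for Q in(PP[0],PP[1],np.vstack(PP)):
  for rr in(.006,.009,.012):
    def f(x):
        n=nrm(x[0],x[1]); d=Q-H-n*x[2]; h=d@n; r=np.linalg.norm(d-np.outer(h,n),axis=1)
        return np.hypot(r-(.064-rr),h)-rr
    r=least_squares(f,[1.87,.5,.04],loss='cauchy',f_scale=.002); print(rr,r.x,nrm(*r.x[:2]),np.median(abs(r.fun)),r.cost)
E
```

```text
scene 247 144
top 498 261
0.006 [1.9125 0.4757 0.0328] [-0.2979  0.8376 -0.458 ] 0.0014783272898861045 0.00022997264945094897
0.009 [1.9373 0.4836 0.0312] [-0.3173  0.8265 -0.465 ] 0.001071551487441062 0.00012178939268600862
0.012 [1.8589 0.4692 0.0415] [-0.2534  0.8552 -0.4522] 0.0018639333107662625 0.0001961596195184245
0.006 [1.8832 0.5106 0.0292] [-0.2682  0.8302 -0.4887] 0.001055105353009382 0.00022356344443378608
0.009 [1.8824 0.5202 0.03  ] [-0.266   0.8259 -0.4971] 0.0010254614618451022 0.00022446719629852616
0.012 [1.883  0.5203 0.0314] [-0.2665  0.8257 -0.4971] 0.0011965925750902287 0.00024299252373147383
0.006 [1.8924 0.4905 0.0309] [-0.2788  0.8369 -0.4711] 0.0011967998267115015 0.0004884994585963746
0.009 [1.8931 0.5058 0.0309] [-0.2771  0.8298 -0.4845] 0.001195334944489891 0.0003742722630518317
0.012 [1.8875 0.5405 0.0295] [-0.267   0.8148 -0.5146] 0.001300065212559258 0.00042552492350044017
```

View pics/lamp.png

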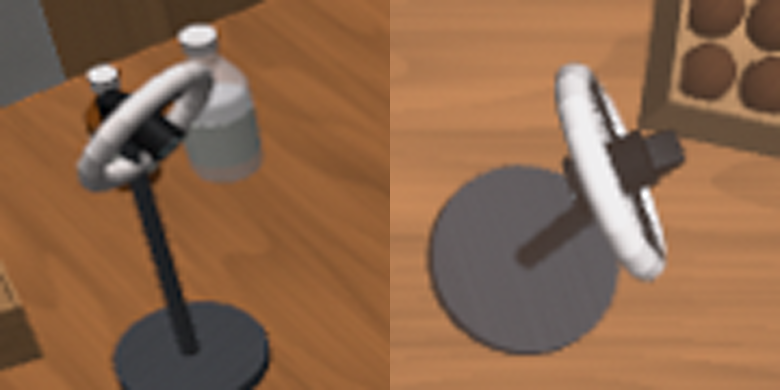

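The ring (left crop 145,125; right crop 605,170) faces +y. Its axis is at azimuth 108° and tilted down 0.51 rad, so the panel's 0.50 rad lean already matches. The focus is near (0.518, -0.326, 0.203).

```bash
python3 - <<'E'
from plan import *
p=np.array(sense()['tcp_pos'])
plan([((p[0],p[1],.25),175.8,.3,0,.025),((.512,-.21,.26),198.3,.3,1,.028),((.5115,-.3075,.2285),198.3,.3,2,.02)])
E
```

```text
slide [[0.0, 0.0, -0.021], [0.0, 0.0, -0.041], [0.0, 0.0, -0.062], [0.0, 0.0, -0.083], [0.0, 0.0, -0.103]] spin [np.float64(-0.0), np.float64(-0.0), np.float64(-0.0), np.float64(-0.0), np.float64(-0.0)] grip [0.3, 0.3, 0.3, 0.3, 0.3]
slide [[0.027, -0.001, -0.001], [0.053, -0.002, -0.002], [0.08, -0.002, -0.003], [0.107, -0.003, -0.004], [0.133, -0.004, -0.005]] spin [np.float64(-2.3), np.float64(-4.5), np.float64(-6.8), np.float64(-9.0), np.float64(-11.3)] grip [0.3, 0.3, 0.3, 0.3, 0.3]
slide [[0.027, 0.005, -0.001], [0.053, 0.009, -0.002], [0.079, 0.014, -0.003], [0.105, 0.018, -0.004], [0.132, 0.022, -0.005]] spin [np.float64(-2.2), np.float64(-4.5), np.float64(-6.7), np.float64(-9.0), np.float64(-11.2)] grip [0.3, 0.3, 0.3, 0.3, 0.3]
slide [[0.0, 0.0, 0.0], [0.015, 0.006, 0.005], [0.03, 0.011, 0.01], [0.046, 0.016, 0.015], [0.061, 0.021, 0.021]] spin [np.float64(-0.0), np.float64(-0.0), np.float64(-0.0), np.float64(-0.0), np.float64(-0.0)] grip [0.3, 0.3, 0.3, 0.3, 0.3]
slide [[0.016, 0.005, 0.005], [0.031, 0.01, 0.01], [0.031, 0.01, 0.01], [0.031, 0.01, 0.01], [0.031, 0.01, 0.01]] spin [np.float64(-0.0), np.float64(-0.0), np.float64(-0.0), np.float64(-0.0), np.float64(-0.0)] grip [0.3, 0.3, 0.3, 0.3, 0.3]
ends [ 0.51184477 -0.30731856  0.22860821] 198.26888795794875
```

Call:
servo_tool([
  [0,0,-0.021],
  [0,0,-0.041],
  [0,0,-0.062],
  [0,0,-0.083],
  [0,0,-0.103],
], spin=[0,0,0,0,0], grip=[0.3,0.3,0.3,0.3,0.3])

```text
time_s: 18.45
tcp_pos: [0.5235, 0.0565, 0.2505]
ee_rot: [[-0.074, -0.997, 0.0], [-0.997, 0.074, 0.001], [-0.001, -0.0, -1.0]]
wrist_force: [1.2, -0.4, -1.6]
gripper_width: 0.965
gripper_force: 30.0
```

Call:
servo_tool([
  [0.027,-0.001,-0.001],
  [0.053,-0.002,-0.002],
  [0.08,-0.002,-0.003],
  [0.107,-0.003,-0.004],
  [0.133,-0.004,-0.005],
], spin=[-2.3,-4.5,-6.8,-9.0,-11.3], grip=[0.3,0.3,0.3,0.3,0.3])

```text
time_s: 18.87
tcp_pos: [0.5174, -0.0776, 0.2545]
ee_rot: [[0.125, -0.992, 0.0], [-0.992, -0.125, 0.001], [-0.001, -0.0, -1.0]]
wrist_force: [0.4, -0.5, -1.4]
gripper_width: 0.964
gripper_force: 30.0
```

Call:
servo_tool([
  [0.027,0.005,-0.001],
  [0.053,0.009,-0.002],
  [0.079,0.014,-0.003],
  [0.105,0.018,-0.004],
  [0.132,0.022,-0.005],
], spin=[-2.2,-4.5,-6.7,-9.0,-11.2], grip=[0.3,0.3,0.3,0.3,0.3])

```text
time_s: 19.28
tcp_pos: [0.5119, -0.2113, 0.2594]
ee_rot: [[0.315, -0.949, 0.0], [-0.949, -0.315, 0.001], [-0.0, -0.0, -1.0]]
wrist_force: [-0.1, 0.9, -0.4]
gripper_width: 0.963
gripper_force: 30.0
```

Call:
servo_tool([
  [0,0,0],
  [0.015,0.006,0.005],
  [0.03,0.011,0.01],
  [0.046,0.016,0.015],
  [0.061,0.021,0.021],
], spin=[0,0,0,0,0], grip=[0.3,0.3,0.3,0.3,0.3])

```text
time_s: 19.7
tcp_pos: [0.5115, -0.2751, 0.2382]
ee_rot: [[0.313, -0.95, 0.0], [-0.95, -0.313, 0.0], [-0.0, -0.001, -1.0]]
wrist_force: [0.5, 0.4, -1.3]
gripper_width: 0.957
gripper_force: 30.0
```

Call:
servo_tool([
  [0.016,0.005,0.005],
  [0.031,0.01,0.01],
  [0.031,0.01,0.01],
  [0.031,0.01,0.01],
  [0.031,0.01,0.01],
], spin=[0,0,0,0,0], grip=[0.3,0.3,0.3,0.3,0.3])

```text
time_s: 20.12
tcp_pos: [0.5116, -0.3068, 0.2285]
ee_rot: [[0.313, -0.95, -0.0], [-0.95, -0.313, 0.0], [-0.0, -0.0, -1.0]]
wrist_force: [0.2, 0.1, -0.5]
gripper_width: 0.962
gripper_force: 30.0
```

```bash
python3 -c "
from tilt import *
tilt(img='t2',lo=.02)
F=np.array([.5176,-.326,.203]); s=sense(); print('focus in tool',((F-s['tcp_pos'])@s['ee_rot']).round(4))
a=cv2.imread('pics/t2_scene.png')[60:260,180:420]; b=cv2.imread('pics/t2_top.png')[130:330,340:520]
cv2.imwrite('pics/fin.png',np.hstack([cv2.resize(a,(430,358)),cv2.resize(b,(322,358))]))
"
```

```text
scene 44 44 offset at grasp -0.0033607504603296724 tilt 0.5114035970912233 yaw 0.0005284248769785012 z range 0.026986351787061245 0.08644672668153251
  panel_face [0.5157, -0.3263, 0.2013] 0.51 tool [0.02  0.002 0.027]
top 57 57 offset at grasp 0.014338394682801011 tilt 0.4735950714514872 yaw -0.06794388693400827 z range 0.02012669240821139 0.08897573618626227
  panel [0.5265, -0.3524, 0.1347] 0.55 tool [0.048 0.    0.094]
  panel_face [0.5178, -0.3226, 0.2039] 0.43 tool [ 0.017 -0.001  0.025]
focus in tool [0.0198 0.0003 0.0258]
```

View pics/fin.png

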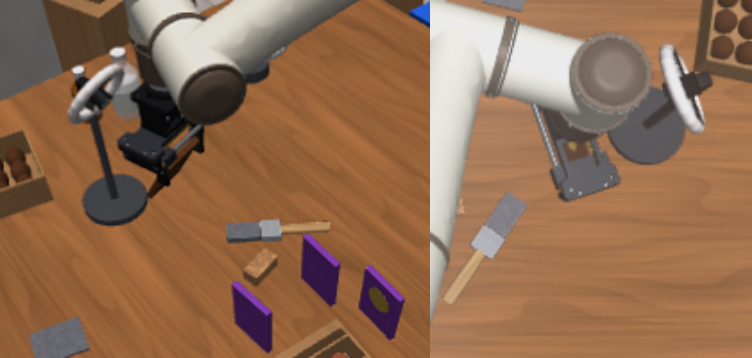

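The panel (left crop 175,165) leans back in front of the ring (95,95) with a clear gap, and the disc shows in the top view at (575,150). Face centre, tilt (about 0.5 rad) and yaw all fit the focus. I'll hold briefly and hand in.

Call:
servo_tool([
  [0,0,0],
  [0,0,0],
  [0,0,0],
  [0,0,0],
  [0,0,0],
], spin=[0,0,0,0,0], grip=[0.3,0.3,0.3,0.3,0.3])

```text
time_s: 20.93
tcp_pos: [0.5115, -0.3075, 0.2286]
ee_rot: [[0.313, -0.95, -0.0], [-0.95, -0.313, -0.0], [-0.0, 0.0, -1.0]]
wrist_force: [-0.7, -0.3, -1.1]
gripper_width: 0.964
gripper_force: 30.0
```

```bash
python3 -c "
from h import *
c=capture('top'); W=cloud(c); j=(W[...,2]>.105)&(np.hypot(W[...,0]-.615,W[...,1]-.124)<.05)&(W[...,2]<.13)
print(cv2.minEnclosingCircle(W[j][:,:2].astype(np.float32)),np.median(W[j][:,2]),sense()['gripper_force'])
print(finish_job())"
```

```text
((0.6145368814468384, 0.12320204079151154), 0.027708549052476883) 0.11602844822539722 29.999595726840198
the job is handed in; nothing more can be done
None
```

The job is handed in at about 21 s of the 58 s allowed, and no verdict came back: by my measurements the jar stands released and upright on the pad, and the panel is held steady at the lamp's focus, leaned back about 0.5 rad to match the lamp's tilt.

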